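# Register a drawer-pull blank in a boring jig

## Robot

A 6-joint arm with a two-finger parallel gripper is mounted at the origin on the work surface. World frame = base frame: x ahead of the robot, y to its left, z up, the work surface at z = 0. Lengths are in mm, angles in rad, forces in N, time in s.
With the tool pointing down it reaches from about 400 to 925 mm from the base axis. Payload 12.5 kg.
Tool frame: the origin (TCP) lies midway between the tips of the shut fingers; the grasp point (between the pads) lies 19 mm behind it; z points along the fingers, y is the line along which they close (so a half turn about z gives the same grasp; the last joint's range is limited). The gripper opens to 95 mm and grips with 3 to 60 N. Pads are 20 mm wide; open, the fingers measure 119 mm over their backs; the gripper's body (75 mm by 180 mm) begins 59 mm behind the grasp point.
Start: joints at [1.187, 0.491, 1.559, -0, 1.092, -0.106], TCP at [171.384, 601.065, 177.061] pointing down, gripper open.
Joint ranges: [-3.1, 3.1], [-0.84, 2.19], [0.05, 2.79], [-1.13, 4.28], [0.06, 2.93], [-2.69, 2.69]. Speed limits (rad/s): [2.22, 2.22, 2.79, 3.14, 3.14, 3.14].

## Interface

Orientations are given as [roll, pitch, yaw] about the fixed x, y, z axes, in that order (R = Rz(yaw) Ry(pitch) Rx(roll)).
In Python, from cell import env gives the robot as it stands.
- The arm moves only by the tool carry_out, never from a script. Its argument "series" is a list of rows, each a list of 4 numbers: the shift along the world's x, y, z normalised to -1 to 1, where 1 is 5 cm, then the turn about the world's z normalised to -1 to 1, where 1 is 6 degrees. In form: [[x, y, z, turn], ...]. A call has exactly 5 rows; each row shifts and turns the commanded pose from where the row before left it; what a row does not reach is not made up. A row lasts 1/10 s, in which the tool goes at most 50 mm and 8.59 degrees, less where a joint would pass 70% of its speed; a pose out of reach is approached as far as the arm can. A call with a number of a shift or a turn outside -1 to 1 is refused whole. A call with a gripper value outside its range is refused whole. "fingers" is the closure, from -1 (fully open) to 1 (shut), set as the call begins (left out, the last holds). The fingers move at their own pace and stop on an object; the grip force is fixed at half the most. Time passes only in rows, so rows that do not move let the fingers close, or fill a call up. It gives the time, the measured TCP pose, the force, the opening and the grip force at its end, in the units of the state.
- env.state(): the state, without advancing time (a new reading comes with each control period).
- env.read_camera(name): name is "scene" or "side" or "wrist"; returns the picture (420x560x3 uint8, red, green, blue); there is no depth.
- env.calibration(name): a dict with "K" (3x3 intrinsics, pixels), "pose" (4x4, takes a point from camera to world coordinates). Camera axes: x right, y down, z forward; pixel columns grow to the right and rows downward; lengths in mm; the calibration is good to about 2 mm. The wrist camera is an equidistant fisheye: a pixel r from the principal point sees the ray r / f radians off the axis. A picture is of the moment at which its call begins: read the wrist's pose just before it. calibration takes no time and is no camera call; for the wrist camera it gives the pose at the moment of the call.
- env.job_done(): hands the job in; it is judged then, once.
Trained networks look in the newest picture that a camera, given by its name, has taken for a name from the list of things; names that differ only in an ending like _2 or _b are one class to them, and where a whole thing is asked for, a point or a joint stands for the part that bears it (a point fixed in the world has none). Each returns a list of dicts, best first, with "conf" (0 to 1); they miss things now and then, are a little off and sometimes report something else, mostly with a low value. They report only what shows in the picture. A call takes as long as a camera call. They do not tell look-alikes from the thing itself.
- env.look_for(camera, label): "position" ([row, column] as shares, 0 to 1, of the picture: columns of its width, rows of its height, amid what is visible of it).
The state is a dict: "t": time; "joints": joint angles; "qvel": joint speeds; "tau": joint torques, N m; "eef_pos": TCP position; "tcp_rot": TCP orientation; "ft_force": force on the tool from outside, world axes, zero at the start; "moment": the same for the moment, N m; "opening": opening from 0.0 (shut) to 1.0 (fully open); "grip_force": force on a finger pad.
Only numpy, scipy, OpenCV 4.12 (cv2) and the standard library are available. Lean on these libraries where they do the work, as an engineer would, in place of code of your own. Each camera call takes 0.05 s, during which the arm holds its last target. There are 200 camera calls.

## Task

Take the dark wooden blank out of the rack and set it down free on the cork mat so that you can take it again by its ends, then lower it, without dropping it, into the pocket of the boring jig. Push it fully home against both red stops, the red end wall and the red side wall, so that it lies flat and square in that corner with its white dot up. Leave the spare pale blank and everything else on the bench where it is.

Things in the scene. Friction and masses are not known exactly. Their poses are not given: they have to be found in the camera images.
- blank: dark brown wooden block to be registered, 62 (its x) x 36 (its y) x 34 mm high (z), 40 to 75 g, white dot in the middle of its top face; origin at the centre of its underside. It starts in one of the two bays of the rack, white dot up
- rack: fixed plywood rack, 86 (x) x 180 (y) mm; floor 6 mm thick; two rails along its y, 8 mm thick, tops 44 mm above the bench, inner faces at x = +-35 mm; open at both y ends. Holds two blanks crosswise, centred at y = +55 and -55 mm, their ends 4 mm from the rails (so only their long sides can be gripped there). Origin: centre of its underside
- mat: fixed cork mat, 160 (x) x 140 (y) x 3 mm thick, between rack and jig; origin at the centre of its underside
- jig: fixed boring jig: plywood base 190 (x) x 110 (y) x 8 mm with a walled pocket open at the top, inside 142 (x) x 50 (y) mm, centred on the origin; the walls are 12 mm thick and rise 42 mm above the base (tops 50 mm above the bench). The walls at +x (end) and +y (side) are painted red: these are the stops; the walls at -x and -y are bare pale wood. Origin: centre of its underside
- jig_home (a point): point on the pocket's floor (8 mm above the bench) where the blank's origin lies when the blank touches both red stops; at x = +40, y = +7 mm from the jig's origin, with the jig's axes. The blank's x axis then lies along the jig's x axis, either way round
- spare: spare blank of pale wood with a black dot, same size as the dark one (62 x 36 x 34 mm), in the other bay of the rack; to be left alone. Origin: centre of its underside
- glue: white glue bottle with orange cap, 44 mm diameter, 120 mm high, standing beyond the mat; origin: centre of its underside
- water: clear and blue water bottle, 64 mm diameter, 200 mm high, standing at the right; origin: centre of its underside
- cup: white cup, 80 mm diameter, 100 mm high, standing at the left; origin: centre of its underside
- brush: yellow paint brush about 200 mm long, lying beyond the glue bottle; handle to its -x
- sander: cork sanding block 90 x 55 x 30 mm, at the left; origin: centre of its underside
- offcut: pale wooden offcut 150 x 28 x 12 mm, lying at the right; origin: centre of its underside
Mind the look-alikes: they are no part of the job. What is meant by the blank is not blue or turquoise, and is the larger of those in its own colour.

How it is judged (in metres and radians):
On the way:
1. the dark blank lies flat on the cork mat and is let go (x of blank in the frame of mat between -0.08 and 0.08 m and y of blank in the frame of mat between -0.07 and 0.07 m and height (world z) of blank below 0.008 m and angle between blank's own z axis and vertical below 0.15 rad and contact force between the fingers and blank below 0.05 N), for 0.1 s.
At the end, for the whole second after the job is handed in: The dark blank rests in the jig's pocket, flat on its floor with the white dot up, within 3 mm of touching both the red end wall and the red side wall, square to them within 0.06 rad, released and still (x of blank in the frame of jig_home between -0.003 and 0.003 m and y of blank in the frame of jig_home between -0.003 and 0.003 m and z of blank in the frame of jig_home between -0.003 and 0.003 m and angle between the x axis of blank and the x axis of jig, either way round below 0.06 rad and angle between blank's own z axis and vertical below 0.06 rad and linear speed of blank below 0.01 m/s).
It fails at once if the spare pale blank is shifted by more than 25 mm (distance of spare from where it was at the start of the episode above 0.025 m).
It fails at once if the glue bottle, water bottle or cup is shifted by more than 25 mm or tipped over (distance of any of glue, water, cup from where it was at the start of the episode above 0.025 m or angle between any of glue, water, cup's own z axis and vertical above 0.5 rad).
It fails at once if the brush, sanding block or offcut is shifted by more than 25 mm (distance of any of brush, sander, offcut from where it was at the start of the episode above 0.025 m).
It fails at once if the blank is dropped into the jig (moves faster than 0.4 m/s inside the pocket) (linear speed of blank above 0.4 m/s and z of blank in the frame of jig below 0.035 m and x of blank in the frame of jig between -0.08 and 0.08 m and y of blank in the frame of jig between -0.03 and 0.03 m).
It also fails if it takes over 64 s, if anything falls off the work surface, if the arm or the gripper's body presses on something with over 40 N, if the wrist force passes 120 N, or if a joint passes its speed limit or range.

## Working session

There is one attempt and no reset: what is moved stays moved. The work goes in short steps, Python scripts to look and compute and a tool call to move; the robot and the scene stay as the last step left them, time stands still between calls to the robot, and variables do not carry over. Pictures are saved under pics/ and viewed, at most 11 in all, crops included, and the job is handed in when it is done.

Besides the shell and the picture viewer there is one more tool, called after "Call:" by a JSON object that holds its "name" and its "arguments", one argument or row to a line. carry_out: Moves the arm, as the interface text tells. Its arguments: {"type":"object","properties":{"series":{"type":"array","items":{"type":"array","items":{"type":"number","minimum":-1,"maximum":1}}},"fingers":{"type":"number"}},"required":["series"]}

```bash
mkdir -p pics; ls; python3 - <<'E'
from cell import env
import cv2,numpy as np
for n in("scene","side"):
    im=env.read_camera(n); cv2.imwrite(f"pics/{n}0.png",im[:,:,::-1])
    c=env.calibration(n); print(n,np.round(c["K"],1).tolist(),np.round(c["pose"],4).tolist())
    for l in("blank","spare","rack","jig","mat"):
        print(l,[(round(d["position"][1]*560),round(d["position"][0]*420),round(d["conf"],2)) for d in env.look_for(n,l)])
print(env.state())
E
```

```text
pics
scene [[421.9, 0.0, 282.3], [0.0, 421.9, 210.9], [0.0, 0.0, 1.0]] [[0.8721, 0.2844, -0.3982, 1073.6828], [0.489, -0.5362, 0.688, -776.9844], [-0.0178, -0.7948, -0.6067, 737.4448], [0.0, 0.0, 0.0, 1.0]]
blank [(188, 265, 0.93), (221, 300, 0.87), (359, 131, 0.68), (161, 259, 0.6)]
spare [(216, 239, 0.8)]
rack []
jig [(279, 173, 0.83)]
mat [(241, 207, 0.78)]
side [[485.7, 0.0, 283.9], [0.0, 485.7, 213.6], [0.0, 0.0, 1.0]] [[0.9382, -0.2561, 0.2329, 309.7736], [-0.346, -0.7154, 0.607, -744.222], [0.0112, -0.6501, -0.7598, 993.5616], [0.0, 0.0, 0.0, 1.0]]
blank [(252, 340, 0.87), (298, 320, 0.8), (346, 314, 0.7), (330, 354, 0.69), (309, 220, 0.19)]
spare [(281, 278, 0.87)]
rack [(289, 301, 0.61)]
jig [(220, 183, 0.97)]
mat [(235, 241, 0.72), (401, 393, 0.26)]
{'t': 0.6, 'joints': array([ 1.18742920e+00,  4.90893690e-01,  1.55892311e+00,  5.84434106e-06,
        1.09172335e+00, -1.05628081e-01]), 'qvel': array([ 0.00049678, -0.00057407, -0.00097852,  0.00062408, -0.00115901,
        0.00102791]), 'tau': array([-8.01147653e-04, -6.12214065e+01, -2.58365715e+01,  6.93242205e-02,
        4.42864629e-02,  2.86140016e-05]), 'eef_pos': array([171.35787381, 601.05203328, 177.05689288]), 'tcp_rot': array([3.14153990e+00, 3.77271329e-07, 2.86385091e+00]), 'ft_force': array([ 0.46987943,  0.88376424, -0.47992138]), 'moment': array([0.00869897, 0.01270914, 0.01712458]), 'grip_force': 0.0, 'opening': 0.9984116196828143}
```

View pics/scene0.png

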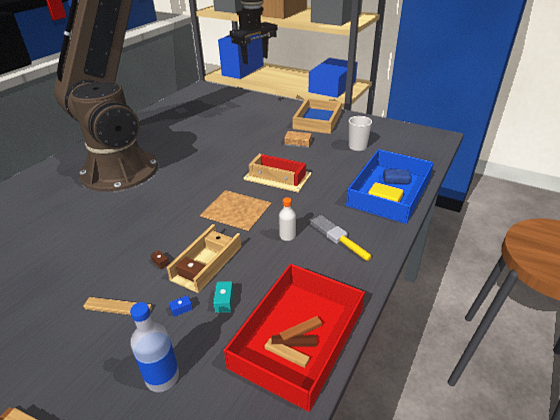

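View pics/side0.png

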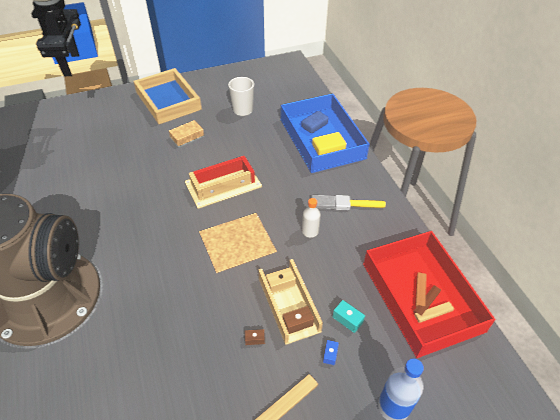

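The candidates are:
- Dark brown block with a white dot in the rack: side (298,320), scene (188,267).
- Small dark block outside the rack: side (254,336), scene (160,259).
- Turquoise block: side (349,315).
- Blue block: side (331,352).
- Pale spare: side (281,277).

By the description, I choose the large dark one in the rack. I'll check it in one close crop.

```bash
python3 - <<'E'
import cv2,numpy as np
s=cv2.imread("pics/side0.png")
a=s[250:350,240:340]; b=s[150:215,178:270]
a=cv2.resize(a,(400*3//2,600),interpolation=cv2.INTER_CUBIC)
a=cv2.resize(s[250:350,235:365],None,fx=6,fy=6,interpolation=cv2.INTER_CUBIC)
cv2.imwrite("pics/rackcrop.png",a)
b=cv2.resize(s[150:215,178:270],None,fx=8,fy=8,interpolation=cv2.INTER_CUBIC)
cv2.imwrite("pics/jigcrop.png",b)
E
```

```text
(no output)
```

View pics/rackcrop.png

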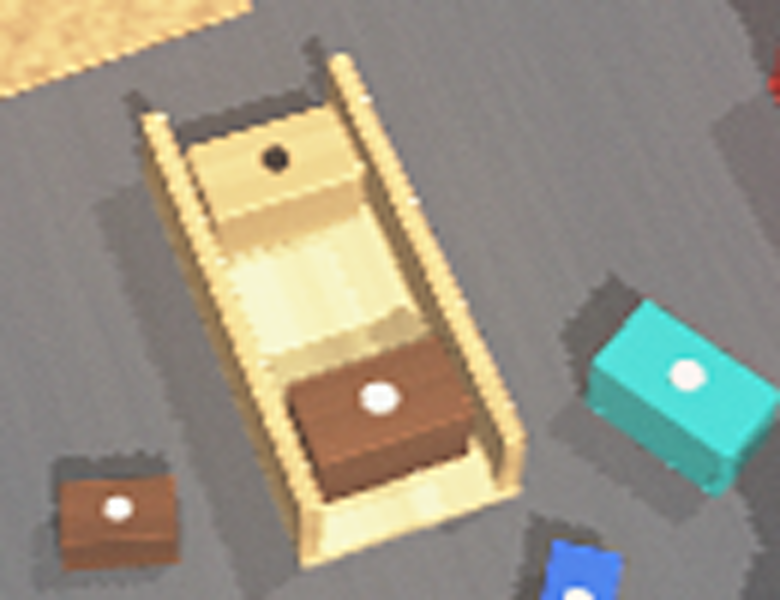

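View pics/jigcrop.png

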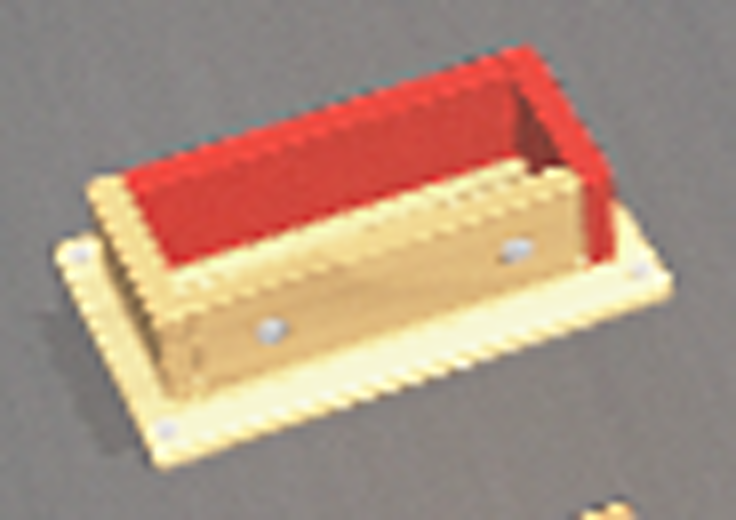

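The crop shows that the large dark block with the white dot, at side (298,316), is the blank. The pale spare has a black dot at (281,276). The small dark block at (254,335) is the look-alike. In the jig crop, the red side wall is at the back (+y) and the red end wall is at the right (+x).

```bash
cat > h.py <<'E'
import numpy as np
from scipy.optimize import least_squares
def proj(c,P):
    T=np.linalg.inv(c["pose"]); Q=np.atleast_2d(P)@T[:3,:3].T+T[:3,3]
    K=np.array(c["K"]); q=Q@K.T
    return q[:,:2]/q[:,2:]
def projw(c,P):
    T=np.linalg.inv(c["pose"]); Q=np.atleast_2d(P)@T[:3,:3].T+T[:3,3]
    K=np.array(c["K"]); r=np.hypot(Q[:,0],Q[:,1]); th=np.arctan2(r,Q[:,2])
    return np.c_[K[0,0]*th*Q[:,0]/r+K[0,2],K[1,1]*th*Q[:,1]/r+K[1,2]]
def place(p,M):
    c,s=np.cos(p[2]),np.sin(p[2]); M=np.asarray(M,float)
    return np.c_[p[0]+c*M[:,0]-s*M[:,1],p[1]+s*M[:,0]+c*M[:,1],M[:,2]]
def fit(c,M,px,p0,pj=proj):
    r=least_squares(lambda p:(pj(c,place(p,M))-px).ravel(),p0,x_scale=[100,100,1],loss="soft_l1")
    return r.x,np.round((pj(c,place(r.x,M))-px),1).tolist()
def ray(c,u,z,fish=False):
    K=np.array(c["K"]); d=np.array([(u[0]-K[0,2])/K[0,0],(u[1]-K[1,2])/K[1,1],1.])
    if fish:
        r=np.hypot(d[0],d[1]); d=np.array([d[0]/r*np.sin(r),d[1]/r*np.sin(r),np.cos(r)]) if r>1e-9 else np.array([0,0,1.])
    T=np.array(c["pose"]); w=T[:3,:3]@d; o=T[:3,3]
    return o+w*(z-o[2])/w[2]
E
python3 - <<'E'
from h import *; from cell import env
c=env.calibration("side")
cr=lambda a,s,o:(np.array(a,float)+.5)/s-.5+np.array(o)
ct=ray(c,(289,300),20); 
M=[(-43,-90,0),(43,-90,0),(35,-90,44),(43,-90,44),(-43,90,44),(-35,90,44),(35,90,44),(43,90,44),(-43,-90,44),(-35,-90,44)]
px=cr([(303,567),(520,492),(503,445),(524,437),(143,120),(165,112),(330,62),(347,53),(300,512),(322,500)],6,(235,250))
p,r=fit(c,M,px,[ct[0],ct[1],.3]); print("rack",p,r); pr=p
print("blank",place(p,[(0,-55,6)]),"dot",ray(c,cr((380,397),6,(235,250)),40))
print("spare",place(p,[(0,55,6)]),"dot",ray(c,cr((276,158),6,(235,250)),40))
ct=ray(c,(222,182),20)
M=[(-95,55,8),(95,-55,8),(-95,-55,0),(-83,37,50),(-83,-37,50),(83,37,50),(83,-37,50)]
px=cr([(57,247),(672,283),(163,468),(90,183),(165,315),(530,45),(613,180)],8,(178,150))
p,r=fit(c,M,px,[ct[0],ct[1],.0]); print("jig",p,r,"home",place(p,[(40,7,8)]))
p,r=fit(c,[(-80,70,3),(80,70,3),(80,-70,3),(-80,-70,3)],np.array([(200,241),(259,215),(276,248),(219,269.)]),[450,0,0]); print("mat",p,r)
for l in((313,220,0),(242,96,50),(186,133,30)):print(ray(c,l[:2],l[2]))
print(env.calibration("wrist"))
E
```

```text
rack [ 5.28773305e+02 -2.14308318e+02  4.11831538e-05] [[-0.4, 0.2], [-0.4, 0.4], [0.4, -0.0], [0.4, 0.1], [-0.1, -1.1], [-0.6, -0.7], [-0.2, -0.7], [0.1, -0.1], [0.4, 0.2], [0.2, 1.0]]
blank [[ 528.77557022 -269.30831842    6.        ]] dot [ 529.16303538 -269.10146359   40.        ]
spare [[ 528.77104007 -159.30831852    6.        ]] dot [ 528.81537467 -158.97162112   40.        ]
jig [4.90221046e+02 2.09314135e+02 9.71575881e-02] [[-0.2, -0.3], [0.2, -0.0], [-0.2, 0.4], [-0.2, -0.1], [-0.7, 1.1], [0.5, -0.3], [0.6, -0.7]] home [[529.35336886 220.16131441   8.        ]]
mat [4.74255128e+02 3.77164450e+00 8.31686470e-02] [[0.2, -10.7], [-2.1, -4.0], [2.5, 1.2], [-0.3, 2.3]]
[679.67841201   2.34596766   0.        ]
[644.49382395 522.64943302  50.        ]
[436.96068559 427.47581379  30.        ]
{'K': array([[325.1922621 ,   0.        , 279.0035829 ],
       [  0.        , 325.1922621 , 201.98635359],
       [  0.        ,   0.        ,   1.        ]]), 'pose': array([[ 2.74762364e-01,  9.27703468e-01,  2.52728943e-01,
         1.01349423e+02],
       [ 9.61510799e-01, -2.65543900e-01, -7.05933511e-02,
         6.21196121e+02],
       [ 1.62093234e-03,  2.62398003e-01, -9.64958372e-01,
         3.84439832e+02],
       [ 0.00000000e+00,  0.00000000e+00,  0.00000000e+00,
         1.00000000e+00]])}
```

Call:
{"name": "carry_out", "arguments": {
  "series": [
    [1,-0.9,0,0.53],
    [1,-0.9,0,0.53],
    [1,-0.9,0,0.53],
    [1,-0.9,0,0.53],
    [1,-0.9,0,0.53]
  ],
  "fingers": -1
}}

```text
t: 1.1
eef_pos: [358.4, 432.4, 177.3]
tcp_rot: [3.141, 0.0, -3.139]
ft_force: [1.1, -0.1, -0.3]
opening: 1.0
grip_force: 0.0
```

Call:
{"name": "carry_out", "arguments": {
  "series": [
    [0.4,-1,0,0],
    [0.4,-1,0,0],
    [0.4,-1,0,0],
    [0.4,-1,0,0],
    [0.4,-1,0,0]
  ]
}}

```text
t: 1.6
eef_pos: [450.5, 199.8, 177.3]
tcp_rot: [3.141, 0.001, 3.141]
ft_force: [0.7, 0.1, -0.6]
opening: 1.001
grip_force: 0.0
```

Call:
{"name": "carry_out", "arguments": {
  "series": [
    [0,-1,0,0],
    [0,-1,0,0],
    [0,-1,0,0],
    [0,-1,0,0],
    [0,-1,0,0]
  ]
}}

```text
t: 2.1
eef_pos: [449.8, -50.3, 177.4]
tcp_rot: [-3.142, 0.001, 3.141]
ft_force: [1.8, 0.2, -0.5]
opening: 1.001
grip_force: 0.0
```

Call:
{"name": "carry_out", "arguments": {
  "series": [
    [0,-1,0,0],
    [0,-1,0,0],
    [0,-0.8,0,0],
    [0,0,0,0],
    [0,0,0,0]
  ]
}}

```text
t: 2.6
eef_pos: [449.7, -188.8, 176.9]
tcp_rot: [3.141, -0.0, 3.139]
ft_force: [-0.2, 0.2, 0.2]
opening: 1.003
grip_force: 0.0
```

Call:
{"name": "carry_out", "arguments": {
  "series": [
    [0.8,-0.8,0,0],
    [0.8,-0.8,0,0],
    [0,0,0,0],
    [0,0,0,0],
    [0,0,0,0]
  ]
}}

```text
t: 3.1
eef_pos: [520.3, -257.3, 177.0]
tcp_rot: [3.141, -0.001, -3.141]
ft_force: [-0.4, 0.4, 0.4]
opening: 1.002
grip_force: 0.0
```

```bash
python3 - <<'E'
from h import *; from cell import env
import cv2
print(env.state()["eef_pos"],env.state()["tcp_rot"])
c=env.calibration("wrist"); im=env.read_camera("wrist")
b=im[:,:,::-1].copy(); 
cv2.imwrite("pics/w1.png",b)
p=[528.8,-214.3,0]
print(projw(c,place(p,[(0,-55,40),(-43,-90,44),(43,-90,44),(-31,-73,40),(31,-37,40)])))
for l in("blank","rack","spare"): print(l,[(round(d["position"][1]*560),round(d["position"][0]*420),round(d["conf"],2)) for d in env.look_for("wrist",l)])
cv2.imwrite("pics/w1b.png",cv2.resize(b,(800,600)))
E
```

```text
[ 520.28819525 -257.33205802  177.02355193] [ 3.14089932e+00 -7.25850568e-04 -3.14055059e+00]
[[267.56230225 191.03585823]
 [234.0863414  152.38563525]
 [236.58949299 229.35180791]
 [250.56797431 162.90170639]
 [283.96967425 218.14681545]]
blank [(197, 215, 0.95), (269, 99, 0.92), (268, 189, 0.9), (252, 267, 0.88)]
rack [(313, 188, 0.62)]
spare [(368, 186, 0.94)]
```

View pics/w1b.png

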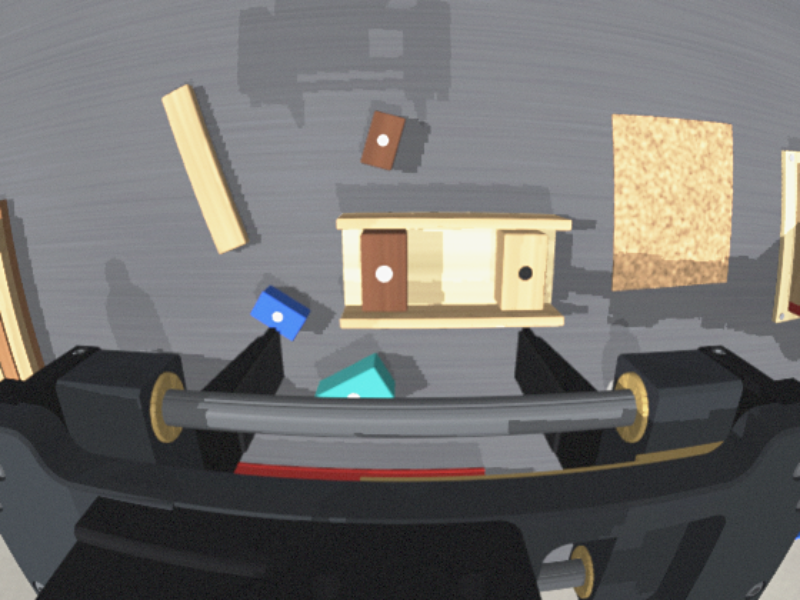

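The wrist view confirms the blank: its dot is at (384,273) in the 800-px picture, within about 1 mm of the prediction, and the spare's dot is at (525,273).

Call:
{"name": "carry_out", "arguments": {
  "series": [
    [0.17,-0.23,0,0],
    [0,0,-0.8,0],
    [0,0,-0.8,0],
    [0,0,0,0],
    [0,0,0,0]
  ]
}}

```text
t: 3.8
eef_pos: [529.3, -270.4, 97.8]
tcp_rot: [3.141, -0.0, 3.141]
ft_force: [0.0, -0.1, 1.1]
opening: 1.001
grip_force: 0.0
```

```bash
python3 - <<'E'
from h import *; from cell import env
import cv2
# mat from the earlier wrist picture (pose of that moment: TCP 520.3,-257.3,177): transform current calibration
c=env.calibration("wrist"); s=env.state(); print(s["eef_pos"],s["tcp_rot"])
c["pose"]=np.array(c["pose"]); c["pose"][:3,3]+=np.array([520.3,-257.3,177.0])-s["eef_pos"]
px=(np.array([(612,114),(732,125),(728,282),(613,291)])+.5)*.7-.5
for u in px: print(ray(c,u,3,True))
c=env.calibration("side"); print(ray(c,(238,241.5),3))
E
```

```text
[ 529.33377835 -270.42544326   97.8266488 ] [ 3.14122250e+00 -3.94751430e-04  3.14140952e+00]
[394.45294037 -71.8537648    3.        ]
[386.07098166  68.36808174   3.        ]
[544.46718945  80.88523339   3.        ]
[553.63128675 -60.0073425    3.        ]
[470.60030872  -1.36039134   3.        ]
```

Call:
{"name": "carry_out", "arguments": {
  "series": [
    [0,0.03,-0.5,0],
    [0,0,-0.5,0],
    [0,0,-0.5,0],
    [0,0,-0.25,0],
    [0,0,0,0]
  ]
}}

```text
t: 4.3
eef_pos: [529.5, -269.1, 9.9]
tcp_rot: [3.141, -0.0, 3.141]
ft_force: [-0.9, -0.9, 0.5]
opening: 1.0
grip_force: 0.0
```

Call:
{"name": "carry_out", "arguments": {
  "series": [
    [0,0,0,0],
    [0,0,0,0],
    [0,0,0,0],
    [0,0,0,0],
    [0,0,0,0]
  ],
  "fingers": 1
}}

```text
t: 4.8
eef_pos: [529.4, -269.1, 9.9]
tcp_rot: [-3.141, 0.0, 3.141]
ft_force: [0.0, 0.8, -0.7]
opening: 0.639
grip_force: 0.0
```

Call:
{"name": "carry_out", "arguments": {
  "series": [
    [0,0,0,0],
    [0,0,0,0],
    [0,0,0,0],
    [0,0,0,0],
    [0,0,0,0]
  ]
}}

```text
t: 5.3
eef_pos: [529.2, -269.0, 9.5]
tcp_rot: [3.141, -0.0, 3.141]
ft_force: [-0.0, 0.2, 0.1]
opening: 0.218
grip_force: 0.0
```

```bash
python3 - <<'E'
from h import *; from cell import env
import cv2
s=env.state();print(s["opening"],s["grip_force"],s["eef_pos"])
a=env.read_camera("side")[:,:,::-1]; b=env.read_camera("wrist")[:,:,::-1]
w=cv2.resize(b[120:320,160:420],(520,400)); a=cv2.resize(a[230:350,235:350],(280,292))
o=np.zeros((400,800,3),np.uint8); o[:,:520]=w; o[:292,520:]=a
cv2.imwrite("pics/g1.png",o)
E
```

```text
0.21834613040215542 0.0 [ 529.24735539 -268.99875379    9.5238437 ]
```

View pics/g1.png

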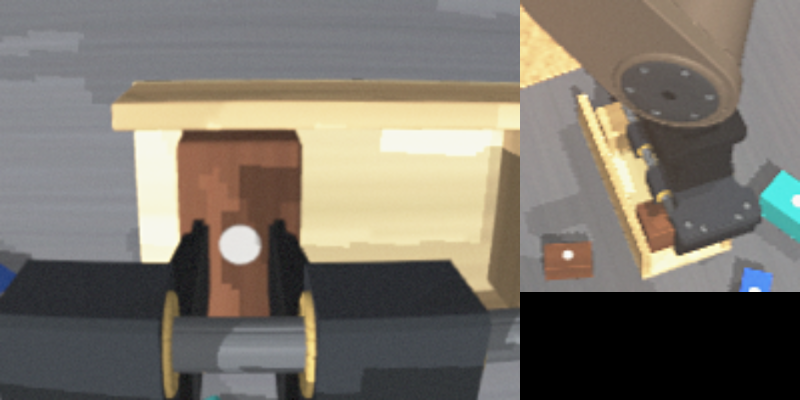

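```bash
python3 - <<'E'
from h import *; from cell import env
s=env.state();print(s["t"],s["opening"],s["grip_force"],s["eef_pos"],s["ft_force"])
c=env.calibration("wrist"); e=s["eef_pos"]
# predicted picture points in g1.png coordinates
for dz in (0,19,30,50):
  for h in (10.4,18,30):
    q=projw(c,np.array([[e[0],e[1]-h,e[2]+dz],[e[0],e[1]+h,e[2]+dz]])); print(dz,h,((q-[160,120])*2).round(0).tolist())
print(((projw(c,np.array([[529,-287,40.],[529,-251,40],[498,-287,40],[498,-251,40]]))-[160,120])*2).round(0).tolist())
E
```

```text
5.4 0.13423734997541487 0.0 [ 529.25176185 -269.01848803    9.54009655] [-0.49899622  0.56500581  0.39625479]
0 10.4 [[207.0, 211.0], [268.0, 211.0]]
0 18 [[184.0, 211.0], [291.0, 211.0]]
0 30 [[149.0, 211.0], [326.0, 210.0]]
19 10.4 [[204.0, 231.0], [271.0, 231.0]]
19 18 [[179.0, 231.0], [295.0, 231.0]]
19 30 [[141.0, 231.0], [333.0, 230.0]]
30 10.4 [[202.0, 244.0], [273.0, 244.0]]
30 18 [[176.0, 244.0], [298.0, 244.0]]
30 30 [[136.0, 244.0], [339.0, 244.0]]
50 10.4 [[198.0, 273.0], [277.0, 273.0]]
50 18 [[170.0, 273.0], [305.0, 272.0]]
50 30 [[125.0, 272.0], [349.0, 272.0]]
[[176.0, 244.0], [299.0, 244.0], [173.0, 141.0], [302.0, 141.0]]
```

```bash
python3 - <<'E'
from h import *; from cell import env
s=env.state(); c=env.calibration("wrist"); e=s["eef_pos"]
for dz in (0,10,20,30,40):
  P=np.array([[e[0]+dx,e[1]+h,e[2]+dz] for h in(-59,-47.5,47.5,59) for dx in(-10,)])
  print(dz,((projw(c,P)+.5)/.7-.5).round(0).tolist())
E
```

```text
0 [[275.0, 302.0], [298.0, 302.0], [499.0, 302.0], [522.0, 301.0]]
10 [[269.0, 308.0], [294.0, 308.0], [503.0, 308.0], [527.0, 308.0]]
20 [[263.0, 315.0], [289.0, 315.0], [508.0, 315.0], [533.0, 315.0]]
30 [[257.0, 323.0], [283.0, 323.0], [513.0, 323.0], [540.0, 322.0]]
40 [[250.0, 331.0], [277.0, 331.0], [519.0, 331.0], [547.0, 330.0]]
```

Call:
{"name": "carry_out", "arguments": {
  "series": [
    [0,0,0,0],
    [0,0,0,0],
    [0,0,0,0],
    [0,0,0,0],
    [0,0,0,0]
  ],
  "fingers": -1
}}

```text
t: 5.9
eef_pos: [529.3, -269.0, 9.6]
tcp_rot: [3.142, 0.0, 3.141]
ft_force: [0.3, 0.6, 0.2]
opening: 0.496
grip_force: 0.0
```

```bash
python3 - <<'E'
from h import *; from cell import env
import cv2
s=env.state(); e=s["eef_pos"]; print(s["opening"],e,s["joints"])
a=env.read_camera("scene")[:,:,::-1].copy(); c=env.calibration("scene"); b=env.read_camera("wrist")[:,:,::-1]
q=projw(env.calibration("wrist"),np.array([[519.,-269-47.5*s["opening"],z] for z in (9.6,30,50)])); print(((q-[160,120])*2).round())
q=proj(c,np.array([e,e+[0,0,19],e+[0,0,40]])); print(((q-[120,160])*4).round())
o=np.zeros((600,800,3),np.uint8); o[:,:480]=cv2.resize(a[160:310,120:240],(480,600),interpolation=cv2.INTER_CUBIC)
o[:400,480:]=cv2.resize(b[120:320,190:350],(320,400))
cv2.imwrite("pics/g2.png",o)
E
```

```text
0.49622137864564625 [ 529.25315158 -269.00512855    9.56730284] [-5.81513968e-01  6.57133253e-01  1.78509687e+00  1.20486616e-04
  6.99409661e-01 -2.15210730e+00]
[[167. 182.]
 [160. 201.]
 [152. 224.]]
[[292. 457.]
 [287. 434.]
 [282. 409.]]
```

View pics/g2.png

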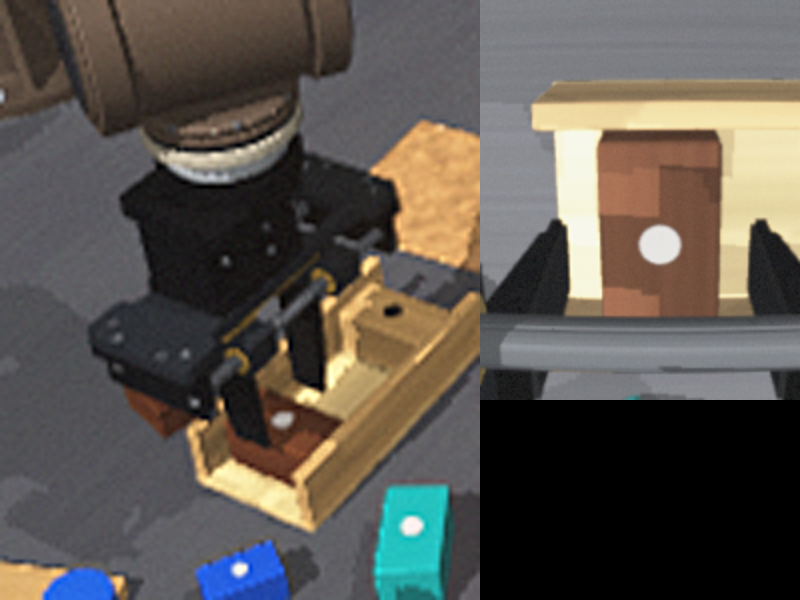

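The fingertips visibly end about 35 mm above the reported TCP: the tips are at (258,445) and (312,388) in the scene crop, with the TCP projected at (292,457). The fingers therefore closed above the blank. I'll go about 28 mm lower, with the fingers opened and the force watched.

Call:
{"name": "carry_out", "arguments": {
  "series": [
    [0,0,0,0],
    [0,0,0,0],
    [0,0,0,0],
    [0,0,0,0],
    [0,0,0,0]
  ]
}}

```text
t: 6.5
eef_pos: [529.3, -269.0, 9.6]
tcp_rot: [3.142, 0.0, 3.141]
ft_force: [-0.2, -0.5, -0.5]
opening: 0.98
grip_force: 0.0
```

Call:
{"name": "carry_out", "arguments": {
  "series": [
    [0,0,-0.15,0],
    [0,0,-0.15,0],
    [0,0,-0.1,0],
    [0,0,-0.1,0],
    [0,0,0,0]
  ]
}}

```text
t: 7.0
eef_pos: [528.9, -268.8, -16.4]
tcp_rot: [3.141, -0.001, 3.141]
ft_force: [0.3, -0.4, 0.4]
opening: 1.003
grip_force: 0.0
```

Call:
{"name": "carry_out", "arguments": {
  "series": [
    [0,0,-0.08,0],
    [0,0,0,0],
    [0,0,0,0],
    [0,0,0,0],
    [0,0,0,0]
  ]
}}

```text
t: 7.5
eef_pos: [529.3, -269.0, -19.3]
tcp_rot: [-3.142, 0.0, 3.141]
ft_force: [0.0, 0.1, -0.2]
opening: 1.001
grip_force: 0.0
```

Call:
{"name": "carry_out", "arguments": {
  "series": [
    [0,0,0,0],
    [0,0,0,0],
    [0,0,0,0],
    [0,0,0,0],
    [0,0,0,0]
  ],
  "fingers": 1
}}

```text
t: 8.0
eef_pos: [529.3, -269.0, -19.4]
tcp_rot: [3.142, 0.0, 3.141]
ft_force: [-0.8, 0.5, 0.4]
opening: 0.636
grip_force: 0.0
```

Call:
{"name": "carry_out", "arguments": {
  "series": [
    [0,0,0,0],
    [0,0,0,0],
    [0,0,0,0],
    [0,0,0,0],
    [0,0,0,0]
  ]
}}

```text
t: 8.5
eef_pos: [529.3, -269.0, -19.4]
tcp_rot: [3.142, 0.0, 3.141]
ft_force: [0.2, 1.0, 1.2]
opening: 0.379
grip_force: 30.0
```

Call:
{"name": "carry_out", "arguments": {
  "series": [
    [0,0,0.3,0],
    [0,0,0.5,0],
    [0,0,0.6,0],
    [0,0,0.6,0],
    [0,0,0,0]
  ]
}}

```text
t: 9.0
eef_pos: [530.9, -270.0, 85.4]
tcp_rot: [-3.138, 0.006, 3.141]
ft_force: [0.1, 0.9, -0.6]
opening: 0.377
grip_force: 30.0
```

Call:
{"name": "carry_out", "arguments": {
  "series": [
    [-0.1,0.5,0,0.15],
    [-0.2,0.8,0,0.2],
    [-0.2,0.9,0,0.2],
    [-0.2,0.9,0,0.2],
    [-0.2,0.9,0,0.18]
  ]
}}

```text
t: 9.5
eef_pos: [483.4, -67.5, 80.8]
tcp_rot: [3.142, 0.0, -3.044]
ft_force: [1.6, -0.0, -0.8]
opening: 0.374
grip_force: 30.0
```

Call:
{"name": "carry_out", "arguments": {
  "series": [
    [-0.2,0.9,0,0],
    [-0.1,0.54,0,0],
    [0,0,0,0],
    [0,0,0,0],
    [0,0,0,0]
  ]
}}

```text
t: 10.0
eef_pos: [469.6, 2.3, 80.7]
tcp_rot: [-3.142, 0.0, -3.045]
ft_force: [0.1, 0.1, -1.1]
opening: 0.378
grip_force: 30.0
```

Call:
{"name": "carry_out", "arguments": {
  "series": [
    [0,0,-0.6,0],
    [0,0,-0.6,0],
    [0,0,-0.5,0],
    [0,0,-0.25,0],
    [0,0,-0.08,0]
  ]
}}

```text
t: 10.5
eef_pos: [468.9, 2.0, -22.3]
tcp_rot: [3.141, -0.002, -3.046]
ft_force: [-0.3, -0.1, 0.1]
opening: 0.377
grip_force: 30.0
```

Call:
{"name": "carry_out", "arguments": {
  "series": [
    [0,0,-0.01,0],
    [0,0,0,0],
    [0,0,0,0],
    [0,0,0,0],
    [0,0,0,0]
  ]
}}

```text
t: 11.0
eef_pos: [469.5, 3.0, -21.0]
tcp_rot: [-3.142, 0.001, -3.044]
ft_force: [0.7, -0.3, 0.1]
opening: 0.377
grip_force: 30.0
```

Call:
{"name": "carry_out", "arguments": {
  "series": [
    [0,0,0,0],
    [0,0,0,0],
    [0,0,0,0],
    [0,0,0,0],
    [0,0,0,0]
  ],
  "fingers": -1
}}

```text
t: 11.5
eef_pos: [469.2, 3.0, -21.4]
tcp_rot: [3.141, -0.0, -3.044]
ft_force: [0.3, -0.2, 0.3]
opening: 0.741
grip_force: 0.0
```

Call:
{"name": "carry_out", "arguments": {
  "series": [
    [0,0,0,0],
    [0,0,0.6,0],
    [0,0,0.8,0],
    [0,0,1,0],
    [0,0,1,0]
  ]
}}

```text
t: 12.0
eef_pos: [468.7, 3.1, 150.3]
tcp_rot: [3.141, -0.001, -3.045]
ft_force: [0.5, -0.1, -1.0]
opening: 1.001
grip_force: 0.0
```

Call:
{"name": "carry_out", "arguments": {
  "series": [
    [0,0,0,-1],
    [0,0,0,-1],
    [0,0,0,-1],
    [0,0,0,-1],
    [0,0,0,-1]
  ]
}}

```text
t: 12.5
eef_pos: [469.1, 3.0, 148.6]
tcp_rot: [3.142, -0.0, 2.711]
ft_force: [0.3, 0.6, 0.5]
opening: 1.003
grip_force: 0.0
```

Call:
{"name": "carry_out", "arguments": {
  "series": [
    [0,0,0,-1],
    [0,0,0,-1],
    [0,0,0,-1],
    [0,0,0,-1],
    [0,0,0,-1]
  ]
}}

```text
t: 13.0
eef_pos: [469.1, 3.0, 148.5]
tcp_rot: [-3.142, -0.0, 2.187]
ft_force: [0.3, 0.3, -0.1]
opening: 1.004
grip_force: 0.0
```

Call:
{"name": "carry_out", "arguments": {
  "series": [
    [0,0,0,-1],
    [0,0,0,-1],
    [0,0,0,-1],
    [0,0,0,-1],
    [0,0,0,-1]
  ]
}}

```text
t: 13.5
eef_pos: [469.1, 3.0, 148.5]
tcp_rot: [-3.142, -0.0, 1.664]
ft_force: [-0.2, 0.1, -0.4]
opening: 1.004
grip_force: 0.0
```

```bash
python3 - <<'E'
from h import *; from cell import env
import cv2
s=env.state(); e=s["eef_pos"]; print(e,s["tcp_rot"],s["joints"])
c=env.calibration("wrist"); im=env.read_camera("wrist")[:,:,::-1].copy()
np.savez("w2.npz",K=c["K"],pose=c["pose"]); cv2.imwrite("pics/w2raw.png",im)
print((projw(c,np.array([[469.3,3,37.]]))+.5)/.7-.5, [(d["position"],d["conf"]) for d in env.look_for("wrist","blank")])
cv2.imwrite("pics/w2.png",cv2.resize(im,(800,600),interpolation=cv2.INTER_CUBIC))
E
```

```text
[469.11549134   3.00510473 148.50791602] [-3.14151609e+00 -5.04097924e-05  1.66351069e+00] [-1.34555822e-01  3.08275341e-01  1.96295779e+00  4.16718481e-05
  8.70445470e-01 -2.27297050e-01]
[[397.56790593 271.55632844]] [([0.445, 0.4932], 0.76)]
```

View pics/w2.png

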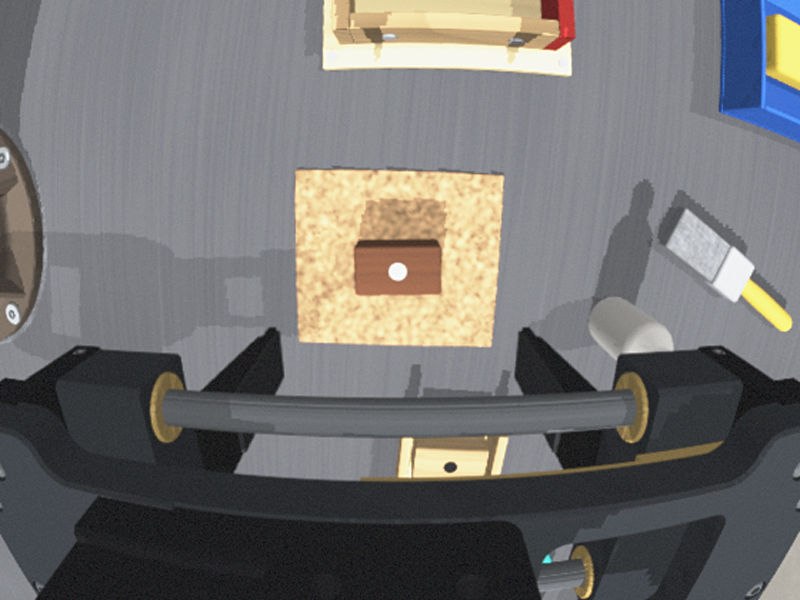

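The blank lies flat and square on the mat with its dot at (398,271), as predicted. I'll take it again by its ends.

Call:
{"name": "carry_out", "arguments": {
  "series": [
    [0,0,-0.9,0],
    [0,0,-0.9,0],
    [0,0,-0.8,0],
    [0,0,-0.5,0],
    [0,0,-0.28,0]
  ]
}}

```text
t: 14.1
eef_pos: [468.3, 3.1, -22.5]
tcp_rot: [-3.139, -0.001, 1.671]
ft_force: [1.1, -0.7, 0.6]
opening: 0.997
grip_force: 0.0
```

Call:
{"name": "carry_out", "arguments": {
  "series": [
    [0,0,0,0],
    [0,0,0,0],
    [0,0,0,0],
    [0,0,0,0],
    [0,0,0,0]
  ],
  "fingers": 1
}}

```text
t: 14.6
eef_pos: [469.7, 3.0, -19.7]
tcp_rot: [3.14, 0.0, 1.668]
ft_force: [-0.8, 0.3, 7.4]
opening: 0.651
grip_force: 30.0
```

Call:
{"name": "carry_out", "arguments": {
  "series": [
    [0,0,0,0],
    [0,0,0,0],
    [0,0,0,0],
    [0,0,0,0],
    [0,0,0,0]
  ]
}}

```text
t: 15.1
eef_pos: [469.7, 3.0, -19.7]
tcp_rot: [3.14, 0.0, 1.668]
ft_force: [-0.1, 0.3, 8.1]
opening: 0.65
grip_force: 30.0
```

Call:
{"name": "carry_out", "arguments": {
  "series": [
    [0,0,0.2,0],
    [0,0,0.4,0],
    [0,0,0.6,0],
    [0,0,0.8,0],
    [0,0,0.5,0]
  ]
}}

```text
t: 15.6
eef_pos: [469.5, 3.0, 107.6]
tcp_rot: [3.139, 0.001, 1.668]
ft_force: [-0.5, 0.3, -1.6]
opening: 0.653
grip_force: 30.0
```

Call:
{"name": "carry_out", "arguments": {
  "series": [
    [0,0.5,0,0],
    [0,0.8,0,0],
    [0,0.5,0,0],
    [0,0,0,0],
    [0,0,0,0]
  ]
}}

```text
t: 16.1
eef_pos: [469.1, 93.2, 105.1]
tcp_rot: [3.141, 0.0, 1.669]
ft_force: [-0.9, -0.6, -0.2]
opening: 0.652
grip_force: 30.0
```

```bash
python3 - <<'E'
from h import *; from cell import env
import cv2
s=env.state(); e=s["eef_pos"]; print(e,s["tcp_rot"],s["opening"],s["ft_force"])
c=env.calibration("wrist"); im=env.read_camera("wrist")[:,:,::-1].copy()
np.savez("w3.npz",K=c["K"],pose=c["pose"])
p=[490.2,209.3,.097]
M=[(-95,55,8),(95,55,8),(95,-55,8),(-95,-55,8),(-83,37,50),(83,37,50),(83,-37,50),(-83,-37,50),(-71,25,50),(71,25,50),(71,-25,50),(-71,-25,50)]
print(((projw(c,place(p,M))+.5)/.7-.5).round(0).tolist())
cv2.imwrite("pics/w3.png",cv2.resize(im,(800,600),interpolation=cv2.INTER_CUBIC))
E
```

```text
[469.11363735  93.19651854 105.08760887] [3.14109076e+00 1.56142927e-04 1.66942681e+00] 0.6521919657732598 [-0.88492571 -0.57789384 -0.15350129]
[[302.0, 29.0], [583.0, 39.0], [582.0, 194.0], [302.0, 190.0], [308.0, 37.0], [592.0, 48.0], [592.0, 168.0], [307.0, 162.0], [328.0, 55.0], [574.0, 64.0], [574.0, 147.0], [328.0, 141.0]]
```

View pics/w3.png

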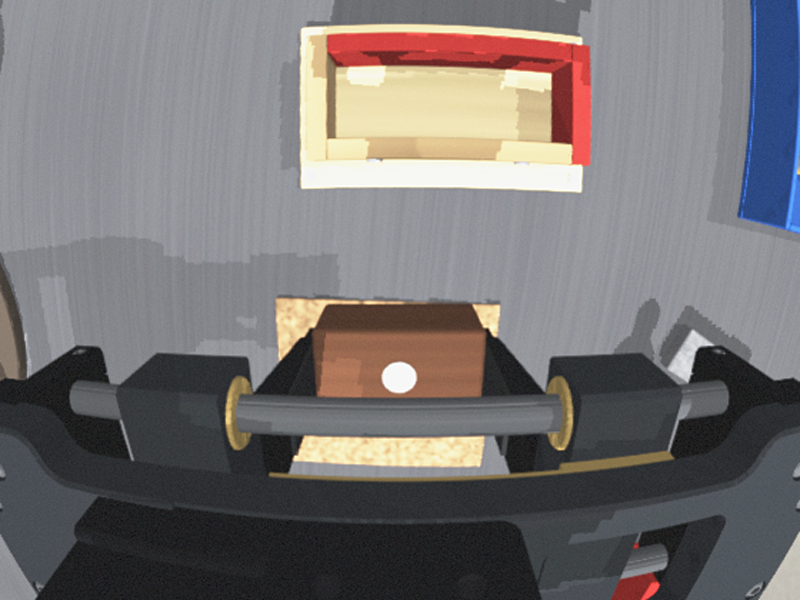

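The jig matches its predicted corners within about 1 mm: base (301,189) and (581,192), red wall (590,47) and (590,165). The blank is held by its ends, dot at (399,377).

Call:
{"name": "carry_out", "arguments": {
  "series": [
    [0.1,0.5,0,0],
    [0.2,0.8,0,0],
    [0.1,0.8,0,0],
    [0,0.32,0,0],
    [0,0,0,0]
  ]
}}

```text
t: 16.65
eef_pos: [489.2, 214.6, 104.5]
tcp_rot: [-3.141, 0.0, 1.669]
ft_force: [-0.6, -0.2, -0.4]
opening: 0.649
grip_force: 30.0
```

Call:
{"name": "carry_out", "arguments": {
  "series": [
    [0,0,0,0],
    [0,0,-0.5,0],
    [0,0,-0.5,0],
    [0,0,-0.2,0],
    [0,0,0,0]
  ]
}}

```text
t: 17.15
eef_pos: [488.8, 212.7, 43.7]
tcp_rot: [-3.139, 0.001, 1.667]
ft_force: [-0.0, 0.4, -1.0]
opening: 0.648
grip_force: 30.0
```

Call:
{"name": "carry_out", "arguments": {
  "series": [
    [0,0,-0.2,0],
    [0,0,-0.2,0],
    [0,0,-0.2,0],
    [0,0,-0.2,0],
    [0,0,0,0]
  ]
}}

```text
t: 17.65
eef_pos: [488.6, 213.8, 3.2]
tcp_rot: [-3.14, 0.0, 1.668]
ft_force: [-0.8, 0.5, -0.2]
opening: 0.651
grip_force: 30.0
```

Call:
{"name": "carry_out", "arguments": {
  "series": [
    [0,0,-0.15,0],
    [0,0,-0.1,0],
    [0,0,-0.03,0],
    [0,0,0,0],
    [0,0,0,0]
  ]
}}

```text
t: 18.15
eef_pos: [489.4, 214.0, -9.3]
tcp_rot: [3.141, -0.0, 1.668]
ft_force: [-0.1, -1.1, -0.9]
opening: 0.651
grip_force: 30.0
```

Call:
{"name": "carry_out", "arguments": {
  "series": [
    [0,0,-0.03,0],
    [0,0,-0.03,0],
    [0,0,-0.02,0],
    [0,0,0,0],
    [0,0,0,0]
  ]
}}

```text
t: 18.65
eef_pos: [489.2, 214.0, -13.5]
tcp_rot: [-3.142, 0.0, 1.668]
ft_force: [0.4, 0.1, 0.6]
opening: 0.649
grip_force: 30.0
```

Call:
{"name": "carry_out", "arguments": {
  "series": [
    [0,0,-0.02,0],
    [0,0,0,0],
    [0,0,0,0],
    [0,0,0,0],
    [0,0,0,0]
  ]
}}

```text
t: 19.15
eef_pos: [489.3, 214.0, -14.4]
tcp_rot: [3.141, 0.0, 1.668]
ft_force: [0.4, 0.3, 0.4]
opening: 0.652
grip_force: 30.0
```

Next, small steps down to touch the floor, then a slide toward the red side wall.

Call:
{"name": "carry_out", "arguments": {
  "series": [
    [0,0,-0.02,0],
    [0,0,0,0],
    [0,0,0,0],
    [0,0,0,0],
    [0,0,0,0]
  ]
}}

```text
t: 19.65
eef_pos: [489.3, 214.0, -14.7]
tcp_rot: [3.141, -0.0, 1.668]
ft_force: [-3.2, -1.7, 10.7]
opening: 0.65
grip_force: 30.0
```

Call:
{"name": "carry_out", "arguments": {
  "series": [
    [0,0,-0.02,0],
    [0,0,0,0],
    [0,0,0,0],
    [0,0,0,0],
    [0,0,0,0]
  ]
}}

```text
t: 20.15
eef_pos: [489.3, 214.1, -14.8]
tcp_rot: [3.14, -0.0, 1.668]
ft_force: [-5.4, -1.7, 24.6]
opening: 0.646
grip_force: 30.0
```

Call:
{"name": "carry_out", "arguments": {
  "series": [
    [0,0,0.036,0],
    [0,0.02,0,0],
    [0,0.02,0,0],
    [0,0.02,0,0],
    [0,0,0,0]
  ]
}}

```text
t: 20.65
eef_pos: [489.4, 217.1, -14.7]
tcp_rot: [3.141, -0.0, 1.668]
ft_force: [-0.7, 0.1, 2.7]
opening: 0.649
grip_force: 30.0
```

Call:
{"name": "carry_out", "arguments": {
  "series": [
    [0,0.02,0,0],
    [0,0,0,0],
    [0,0,0,0],
    [0,0,0,0],
    [0,0,0,0]
  ]
}}

```text
t: 21.15
eef_pos: [489.3, 217.9, -14.7]
tcp_rot: [3.141, 0.0, 1.668]
ft_force: [0.5, -4.3, 1.9]
opening: 0.65
grip_force: 30.0
```

Call:
{"name": "carry_out", "arguments": {
  "series": [
    [0,0.02,0,0],
    [0,0,0,0],
    [0,0,0,0],
    [0,0,0,0],
    [0,0,0,0]
  ]
}}

```text
t: 21.65
eef_pos: [489.3, 217.9, -14.7]
tcp_rot: [-3.141, 0.001, 1.668]
ft_force: [2.0, -14.2, 3.3]
opening: 0.65
grip_force: 30.0
```

Call:
{"name": "carry_out", "arguments": {
  "series": [
    [0,0,0,0],
    [0,0,0,0],
    [0,0,0,0],
    [0,0,0,0],
    [0,0,0,0]
  ],
  "fingers": -1
}}

```text
t: 22.15
eef_pos: [489.2, 219.2, -14.7]
tcp_rot: [3.142, -0.0, 1.668]
ft_force: [0.1, 0.6, 0.1]
opening: 0.984
grip_force: 0.0
```

Call:
{"name": "carry_out", "arguments": {
  "series": [
    [0,0,0,0],
    [0,0,0.4,0],
    [0,0,0.5,0],
    [0,0,0.6,0],
    [0,0,0.2,0]
  ]
}}

```text
t: 22.65
eef_pos: [490.2, 219.3, 72.7]
tcp_rot: [3.138, -0.001, 1.668]
ft_force: [0.2, 0.0, 0.5]
opening: 1.0
grip_force: 0.0
```

Call:
{"name": "carry_out", "arguments": {
  "series": [
    [0,0,0,0],
    [0,0,0,0],
    [0,0,0,0],
    [0,0,0,0],
    [0,0,0,0]
  ],
  "fingers": 1
}}

```text
t: 23.15
eef_pos: [489.0, 218.9, 69.6]
tcp_rot: [-3.14, 0.0, 1.668]
ft_force: [-0.2, -0.6, 0.1]
opening: 0.635
grip_force: 0.0
```

Call:
{"name": "carry_out", "arguments": {
  "series": [
    [-0.5,-0.06,0,0],
    [-0.5,-0.06,0,0],
    [0,0,0,0],
    [0,0,0,0],
    [0,0,0,0]
  ]
}}

```text
t: 23.65
eef_pos: [440.2, 213.2, 70.3]
tcp_rot: [3.141, -0.0, 1.668]
ft_force: [0.5, 0.3, 0.3]
opening: 0.217
grip_force: 0.0
```

Call:
{"name": "carry_out", "arguments": {
  "series": [
    [0,0,0,0],
    [0,0,0,0],
    [0,0,0,0],
    [0,0,0,0],
    [0,0,0,0]
  ]
}}

```text
t: 24.15
eef_pos: [439.3, 213.0, 70.4]
tcp_rot: [3.141, 0.0, 1.668]
ft_force: [0.6, -0.1, -0.8]
opening: 0.006
grip_force: 0.0
```

```bash
python3 - <<'E'
from h import *; from cell import env
import cv2
s=env.state(); e=s["eef_pos"]; print(e,s["tcp_rot"],s["opening"])
c=env.calibration("side"); im=env.read_camera("side")[:,:,::-1]; w=env.read_camera("wrist")[:,:,::-1]
o=np.zeros((560,800,3),np.uint8)
o[:,:400]=cv2.resize(im[130:228,180:250],(400,560),interpolation=cv2.INTER_CUBIC)
o[:480,400:]=cv2.resize(w[160:328,200:340],(400,480),interpolation=cv2.INTER_CUBIC)
cv2.imwrite("pics/v9.png",o)
E
```

```text
[439.33850519 212.98863861  70.35367673] [3.14146882e+00 1.71110585e-07 1.66783090e+00] 0.0055269455609889325
```

View pics/v9.png

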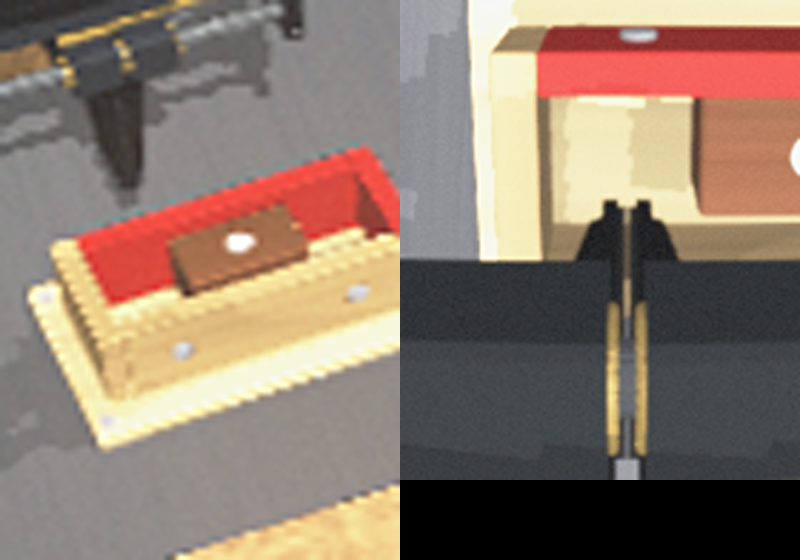

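The blank lies flat in the pocket against the red side wall. The shut fingers are over the free space between the bare end wall and the blank, so I'll lower them and push toward the red end wall.

Call:
{"name": "carry_out", "arguments": {
  "series": [
    [0,0,-0.5,0],
    [0,0,-0.5,0],
    [0,0,-0.4,0],
    [0,0,-0.24,0],
    [0,0,0,0]
  ]
}}

```text
t: 24.75
eef_pos: [438.7, 212.8, -12.7]
tcp_rot: [-3.139, 0.001, 1.668]
ft_force: [-0.8, 0.9, 1.6]
opening: 0.006
grip_force: 0.0
```

Call:
{"name": "carry_out", "arguments": {
  "series": [
    [0.1,0.01,0,0],
    [0.1,0.01,0,0],
    [0.1,0.01,0,0],
    [0.1,0.01,0,0],
    [0.1,0.01,0,0]
  ]
}}

```text
t: 25.25
eef_pos: [464.9, 215.6, -11.3]
tcp_rot: [3.141, -0.0, 1.668]
ft_force: [0.2, 0.0, 0.5]
opening: -0.002
grip_force: 0.3
```

Call:
{"name": "carry_out", "arguments": {
  "series": [
    [0.1,0.01,0,0],
    [0.1,0.01,0,0],
    [0.1,0.01,0,0],
    [0.1,0.01,0,0],
    [0,0,0,0]
  ]
}}

```text
t: 25.75
eef_pos: [485.0, 217.6, -11.7]
tcp_rot: [3.141, -0.0, 1.668]
ft_force: [-0.1, -0.2, 0.3]
opening: 0.007
grip_force: 0.0
```

Call:
{"name": "carry_out", "arguments": {
  "series": [
    [0.03,0.003,0,0],
    [0.03,0.003,0,0],
    [0,0,0,0],
    [0,0,0,0],
    [0,0,0,0]
  ]
}}

```text
t: 26.25
eef_pos: [487.2, 217.8, -11.6]
tcp_rot: [3.142, 0.0, 1.668]
ft_force: [0.2, 0.3, 0.5]
opening: 0.006
grip_force: 0.0
```

Call:
{"name": "carry_out", "arguments": {
  "series": [
    [0.03,0.003,0,0],
    [0.02,0.002,0,0],
    [0,0,0,0],
    [0,0,0,0],
    [0,0,0,0]
  ]
}}

```text
t: 26.75
eef_pos: [488.4, 217.8, -11.7]
tcp_rot: [-3.139, 0.0, 1.668]
ft_force: [-5.7, -0.6, 4.2]
opening: 0.001
grip_force: 3.2
```

Call:
{"name": "carry_out", "arguments": {
  "series": [
    [0.02,0.002,0,0],
    [0,0,0,0],
    [0,0,0,0],
    [0,0,0,0],
    [0,0,0,0]
  ]
}}

```text
t: 27.25
eef_pos: [488.4, 217.8, -11.7]
tcp_rot: [-3.137, 0.001, 1.668]
ft_force: [-10.6, -0.5, 7.5]
opening: 0.002
grip_force: 5.4
```

Call:
{"name": "carry_out", "arguments": {
  "series": [
    [-0.06,0,0,0],
    [-0.1,-0.01,0,0],
    [-0.1,-0.01,0,0],
    [-0.1,-0.01,0,0],
    [0,0,0,0]
  ]
}}

```text
t: 27.75
eef_pos: [472.1, 216.6, -11.6]
tcp_rot: [-3.141, 0.0, 1.668]
ft_force: [0.2, 0.0, -0.7]
opening: 0.007
grip_force: 0.0
```

Call:
{"name": "carry_out", "arguments": {
  "series": [
    [0,0,0.6,0],
    [0,0,0.8,0],
    [0,0,0.8,0],
    [0,-0.8,0.2,0],
    [0,-0.8,0,0]
  ]
}}

```text
t: 28.25
eef_pos: [473.7, 136.5, 110.4]
tcp_rot: [3.137, -0.0, 1.67]
ft_force: [1.4, -0.2, 0.0]
opening: 0.007
grip_force: 0.0
```

Call:
{"name": "carry_out", "arguments": {
  "series": [
    [0,-0.6,0,0],
    [0,0,0,0],
    [0,0,0,0],
    [0,0,0,0],
    [0,0,0,0]
  ]
}}

```text
t: 28.75
eef_pos: [472.8, 107.5, 108.3]
tcp_rot: [3.142, -0.0, 1.669]
ft_force: [-0.6, 0.1, 0.1]
opening: 0.004
grip_force: 0.0
```

```bash
python3 - <<'E'
from h import *; from cell import env
import cv2
s=env.state(); print(s["eef_pos"],s["t"])
c=env.calibration("wrist"); w=env.read_camera("wrist")[:,:,::-1]
p=[489.5,210.6,.097]
M=[(9,-11,42),(71,-11,42),(71,25,42),(9,25,42),(40,7,42),(71,25,50),(71,-25,50),(-71,-25,50),(83,37,50),(-83,37,50)]
q=projw(c,place(p,M)); x0,y0=(q.min(0)-12).astype(int); x1,y1=(q.max(0)+12).astype(int); y0=max(y0,0)
f=min(800/(x1-x0),600/(y1-y0)); print(f,((q-[x0,y0]+.5)*f-.5).round().tolist())
cv2.imwrite("pics/v10.png",cv2.resize(w[y0:y1,x0:x1],None,fx=f,fy=f,interpolation=cv2.INTER_CUBIC)[:600,:800])
E
```

```text
[472.77359324 107.45602385 108.27245643] 28.75
3.6036036036036037 [[447.0, 247.0], [701.0, 260.0], [702.0, 114.0], [447.0, 96.0], [578.0, 177.0], [713.0, 109.0], [711.0, 318.0], [96.0, 307.0], [759.0, 66.0], [45.0, 45.0]]
```

View pics/v10.png

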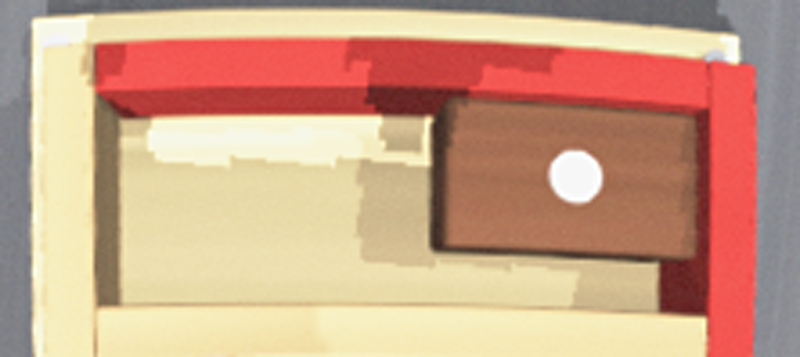

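The blank sits in the red corner: dot at (576,177) against (578,177) predicted for home, its edges parallel to both red walls, and everything shifted the same ~1 mm as the jig.

```bash
python3 -c "
from cell import env
print(env.job_done())"
```

```text
the job is handed in; nothing more can be done
None
```

The dark blank was set free on the cork mat, taken again by its ends, and pushed home against both red stops with its dot up; the job is handed in at about 29 s of the 64 s allowed, with no verdict returned.

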